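# Find the unlatched sample case, snap it shut and plug in its logger

### The job

One of the three sample cases looks shut but its catch has not engaged. Tug the lids up by their handles until you find the one that lifts, raising its handle 15 mm or more to be sure, press that lid down until it snaps fully shut, and then plug the data logger fully into the socket of that same case. Do not knock over any of the red-capped jars.

Things in the scene. Friction and masses are not known exactly. Their poses are not given: they have to be found in the camera images.
- case_a: Sample case a of three identical fixed grey cases: box 150 (x) by 120 (y) mm, lid top 75 mm above the bench; origin on the bench under its centre, x to the rear. The lid (0.2 kg, damped, sinks slowly when let go) swings up about a hinge along the rear edge, 62 mm up and 75 mm behind the origin; the catch is hidden inside the front.
- lid_a_handle (a point): Midpoint of the bar handle on the lid of case a: round steel bar, 10 mm thick, 80 mm long, along this point's y axis, on two end legs; its centre is 35 mm above the lid and about 110 mm above the bench, near the lid's front edge. Pinch it from above, fingers closing along x. The hinge lies 120 mm to the rear (+x) and 47 mm lower.
- case_a_socket (a point): Centre of the mouth of case a's logger socket, in the top of a black dock (60 x 60 mm, 50 mm tall) on the case's right (-y) side; axes as the case's. Rectangular hole 31 (x) by 39 (y) mm, 24 mm deep, 4 mm chamfer. The case wall is 30 mm to the +y side and with its lid 25 mm higher than the dock, so hold the logger with the fingers before and behind it (closing along x).
- case_b: Sample case b, like case a. In any of the cases, a latched lid gives less than 2 mm to an upward tug (25 N is safe); an unlatched lid looks almost shut, its handle only about 5 mm above fully home, and lifts with about 2 N (some 5 to 10 N more if the bar is pinched hard and has to turn between the fingers).
- lid_b_handle (a point): Midpoint of the bar handle on the lid of case b: round steel bar, 10 mm thick, 80 mm long, along this point's y axis, on two end legs; its centre is 35 mm above the lid and about 110 mm above the bench, near the lid's front edge. Pinch it from above, fingers closing along x. The hinge lies 120 mm to the rear (+x) and 47 mm lower.
- case_b_socket (a point): Centre of the mouth of case b's logger socket, in the top of a black dock (60 x 60 mm, 50 mm tall) on the case's right (-y) side; axes as the case's. Rectangular hole 31 (x) by 39 (y) mm, 24 mm deep, 4 mm chamfer. The case wall is 30 mm to the +y side and with its lid 25 mm higher than the dock, so hold the logger with the fingers before and behind it (closing along x).
- case_c: Sample case c, like case a. In any of the cases, pressing down on the handle with about 14 N (20 to 25 N to be sure) snaps an unlatched lid fully home, and it then holds. A lid does not snap shut under its own weight.
- lid_c_handle (a point): Midpoint of the bar handle on the lid of case c: round steel bar, 10 mm thick, 80 mm long, along this point's y axis, on two end legs; its centre is 35 mm above the lid and about 110 mm above the bench, near the lid's front edge. Pinch it from above, fingers closing along x. The hinge lies 120 mm to the rear (+x) and 47 mm lower.
- case_c_socket (a point): Centre of the mouth of case c's logger socket, in the top of a black dock (60 x 60 mm, 50 mm tall) on the case's right (-y) side; axes as the case's. Rectangular hole 31 (x) by 39 (y) mm, 24 mm deep, 4 mm chamfer. The case wall is 30 mm to the +y side and with its lid 25 mm higher than the dock, so hold the logger with the fingers before and behind it (closing along x).
- logger_c (a point): Centre (half-way up) of the loose data logger, 120 g, 70 mm tall, standing upright on its plug, z up: white block 40 (x) by 48 (y) by 48 mm tall over a black plug 26 (x) by 34 (y) mm, 22 mm long. The centre is 35 mm above the plug's foot, 13 mm above the shoulder. Fully in, the shoulder rests on the dock, x parallel to the socket's x (either way round).
- jar1: Bystander: a white plastic sample jar with a red screw cap, 45 mm wide, 74 mm tall, loose, standing on the bench; origin under its foot, z up.
- jar2: Bystander: a white plastic sample jar with a red screw cap, 45 mm wide, 74 mm tall, loose, standing on the bench; origin under its foot, z up.
- jar3: Bystander: a white plastic sample jar with a red screw cap, 45 mm wide, 74 mm tall, loose, standing on the bench; origin under its foot, z up.
- jar4: Bystander: a white plastic sample jar with a red screw cap, 45 mm wide, 74 mm tall, loose, standing on the bench; origin under its foot, z up.
Not all that is in view belongs to the job. What is shaped like the case_b but green is not meant.

How it is judged:
By the outcome, as a careful person would: the job done as asked, in the order asked, and still so for the second after the job is handed in, with the robot touching nothing.
It also fails if it takes over 64 s, if anything falls off the work surface, if the arm or the gripper's body presses on something with over 40 N, if the wrist force passes 120 N, or if a joint passes its speed limit or range.

### The arm

A 6-joint arm with a two-finger parallel gripper is mounted at the origin on the work surface. World frame = base frame: x ahead of the robot, y to its left, z up, the work surface at z = 0. Lengths are in m, angles in degrees, forces in N, time in s.
With the tool pointing down it reaches from about 0.35 to 0.85 m from the base axis. Payload 8.1 kg.
Tool frame: the origin (TCP) lies at the very end of the fingers, on their centre line; the grasp point (between the pads) lies 19 mm behind it; z points along the fingers, y is the line along which they close (so a half turn about z gives the same grasp; the last joint's range is limited). The gripper opens to 85 mm and grips with 20 to 120 N. Pads are 22 mm wide; open, the fingers measure 114 mm over their backs; the gripper's body (76 mm by 85 mm) begins 54 mm behind the grasp point. The pads swing forward as they close: fully open they stand 13 mm farther back than shut.
Start: joints at [63.575, 7.471, 85.268, -0, 87.261, -4.893], TCP at [0.22, 0.558, 0.231] pointing down, gripper open.
Joint ranges: [-169.43, 169.43], [-51.17, 129.36], [1.28, 143.12], [-76.62, 256.62], [0, 156.53], [-152.29, 152.29]. Speed limits (degrees/s): [136.94, 136.94, 159.86, 180, 180, 180].

### API

Orientations are given as a 3x3 rotation matrix whose columns are the frame's x, y, z axes.
In Python, from bench import arm gives the robot as it stands. The module is installed in compiled form; this text tells all that it offers.
- The arm moves only by the shell command python3 -m jog 'ROWS'. ROWS is JSON, a list of rows, each an object with "xyz": the shift along the tool's x, y, z in units of 0.04 m (1.0 is 0.04 m), a list of three; "angular": the turn, a rotation vector about the tool's x, y, z in units of 120 degrees (1.0 is 120 degrees), a list of three; "claw": the opening, from 0 (shut) to 1 (fully open). A call has 1 to 8 rows; each row shifts and turns the commanded pose from where the row before left it, along the tool's axes as they then stand; what a row does not reach is not made up. A row lasts 1/10 s, in which the tool goes at most 50 mm and 8.59 degrees, less where a joint would pass 70% of its speed; a pose out of reach is approached as far as the arm can. A call with a number of a shift or a turn outside -1 to 1 is refused whole. A call with a gripper value outside its range is refused whole. The fingers move at their own pace and stop on an object; the grip force is fixed at half the most. Time passes only in rows, so rows that do not move let the fingers close. It gives the time, the measured TCP pose, the force, the opening and the grip force at its end, in the units of the state.
- arm.read_state(): the state, without advancing time (a new reading comes with each control period).
- arm.capture(name): name is "scene" or "top"; returns (picture, depth): 400x640x3 uint8, blue, green, red; 400x640 float32, m along the optical axis (not along the pixel's ray), 0 where there is no reading.
- arm.camera_model(name): a dict with "intrinsics" (3x3 intrinsics, pixels), "D" ([k1, k2, p1, p2, k3] as OpenCV has them; the pictures are not rectified), "rvec" (rotation vector, rad) and "tvec" (3), from world to camera coordinates, as OpenCV has them. Camera axes: x right, y down, z forward; pixel columns grow to the right and rows downward; lengths in m; the calibration is good to about 2 mm. A picture is of the moment at which its call begins. camera_model takes no time and is no camera call.
- arm.close_job(): hands the job in; it is judged then, once.
Trained networks look in the newest picture that a camera, given by its name, has taken for a name from the list of things; names that differ only in an ending like _2 or _b are one class to them, and where a whole thing is asked for, a point or a joint stands for the part that bears it (a point fixed in the world has none). Each returns a list of dicts, best first, with "score" (0 to 1); they miss things now and then, are a little off and sometimes report something else, mostly with a low value. They report only what shows in the picture. A call takes as long as a camera call. They do not tell look-alikes from the thing itself.
- arm.search_frame(camera, label): "box" ([left, top, right, bottom] in pixels, round what is visible of it).
- arm.masks_of(camera, label): "mask" (400x640 bool, what is visible of it) and "box" ([left, top, right, bottom] in pixels, round what is visible of it).
- arm.landmark_of(camera, label): "centre" ([row, column] in pixels: a listed point, or the origin of a listed thing).
The state is a dict: "time_s": time; "joint_pos": joint angles; "qvel": joint speeds; "joint_torque": joint torques, N m; "tcp_pos": TCP position; "orientation": TCP orientation; "wrist_force": force on the tool from outside, world axes, zero at the start; "ft_torque": the same for the moment, N m; "gripper_width": finger opening in m; "grip_force": force on a finger pad.
Only numpy, scipy, OpenCV 4.12 (cv2) and the standard library are available. Lean on these libraries where they do the work, as an engineer would, in place of code of your own. Each camera call takes 0.05 s, during which the arm holds its last target. There are 200 camera calls.

## Working session

There is one attempt and no reset: what is moved stays moved. The work goes in short steps, Python scripts to look and compute and a shell command to move; the robot and the scene stay as the last step left them, time stands still between calls to the robot, and variables do not carry over. Pictures are saved under pics/ and viewed, at most 10 in all, crops included, and the job is handed in when it is done.

```bash
mkdir -p pics; cat > h.py <<'E'
import numpy as np, cv2
from bench import arm
def cap(n):
    p,d=arm.capture(n); return p,d
def cam(n):
    m=arm.camera_model(n); K=np.array(m["intrinsics"]);D=np.array(m["D"],float)
    R=cv2.Rodrigues(np.array(m["rvec"],float))[0];t=np.array(m["tvec"],float).ravel(); return K,D,R,t
def ray(n,uv):
    K,D,R,t=cam(n); x=cv2.undistortPoints(np.array(uv,float).reshape(-1,1,2),K,D).reshape(-1,2)
    c=np.c_[x,np.ones(len(x))]; return -R.T@t, c@R, c, R, t
def atz(n,uv,z):
    o,d,_,_,_=ray(n,uv); return o+d*((z-o[2])/d[:,2])[:,None]
def atd(n,uv,dep):
    o,d,_,_,_=ray(n,uv); return o+d*np.asarray(dep).reshape(-1,1)
def proj(n,P):
    m=arm.camera_model(n); return cv2.projectPoints(np.array(P,float).reshape(-1,1,3),np.array(m["rvec"],float),np.array(m["tvec"],float),np.array(m["intrinsics"]),np.array(m["D"],float))[0].reshape(-1,2)
E
python3 - <<'E'
from h import *
np.set_printoptions(precision=3,suppress=True)
for n in("scene","top"):
    p,d=cap(n); cv2.imwrite(f"pics/{n}0.png",p); np.save(f"{n}0.npy",d)
    print(n,"cam at",ray(n,[[320,200]])[0])
    for l,z in(("lid_a_handle",.11),("case_a_socket",.05),("logger_c",.035),("case_a",0),("jar1",0)):
        for r in arm.landmark_of(n,l):
            u=r["centre"][::-1]; print(l,round(r["score"],2),np.round(u,1),atz(n,[u],z)[0])
s=arm.read_state(); print(s["orientation"],s["tcp_pos"])
E
```

```text
scene cam at [1.315 0.063 0.648]
lid_a_handle 0.75 [319.6 229.9] [0.606 0.02  0.11 ]
case_a_socket 0.78 [285.9 271.6] [ 0.676 -0.051  0.05 ]
logger_c 0.62 [345.4 216.1] [0.446 0.079 0.035]
case_a 0.84 [320.6 280.9] [0.651 0.022 0.   ]
case_a 0.75 [229.6 236.7] [ 0.495 -0.223  0.   ]
case_a 0.6 [227.5 178. ] [ 0.187 -0.303  0.   ]
jar1 0.97 [221. 290.] [ 0.686 -0.199  0.   ]
jar1 0.73 [256.1 202.1] [ 0.329 -0.182  0.   ]
jar1 0.66 [379.3 205.2] [0.341 0.177 0.   ]
jar1 0.56 [398.4 296.5] [0.695 0.191 0.   ]
top cam at [0.311 0.004 1.258]
lid_a_handle 0.91 [318.8 133.5] [0.603 0.023 0.11 ]
case_a_socket 0.92 [348.3 116.9] [ 0.661 -0.056  0.05 ]
logger_c 0.69 [299.6 201.5] [0.44  0.08  0.035]
case_a 0.83 [410.1 177.8] [ 0.499 -0.221  0.   ]
case_a 0.78 [447.  292.9] [ 0.185 -0.305  0.   ]
case_a 0.6 [220.4 169.8] [0.538 0.299 0.   ]
case_a 0.25 [396.5 240. ] [ 0.331 -0.176  0.   ]
jar1 0.85 [395.8 239.1] [ 0.333 -0.174  0.   ]
jar1 0.81 [258.5 114.2] [0.692 0.191 0.   ]
jar1 0.74 [392.7 111.8] [ 0.686 -0.183  0.   ]
jar1 0.66 [265.2 239.1] [0.344 0.178 0.   ]
[[-0.93   0.367 -0.   ]
 [ 0.367  0.93  -0.   ]
 [ 0.    -0.    -1.   ]] [0.22  0.558 0.231]
```

View pics/scene0.png

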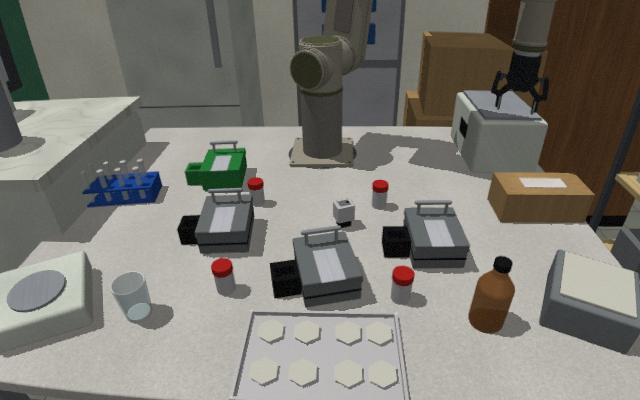

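View pics/top0.png

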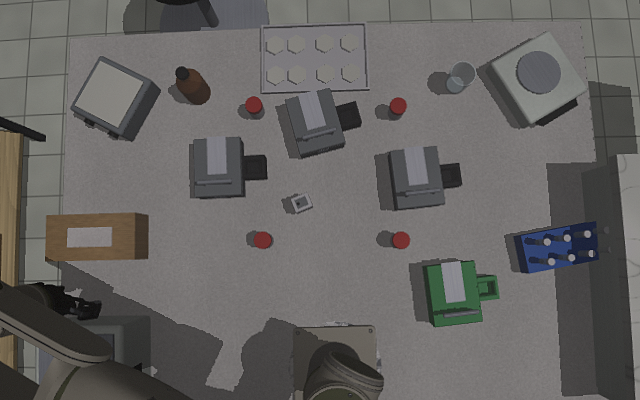

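The scene shows three grey cases: left (440,235), centre (325,265) and right (225,220) in the scene picture; in the top picture they are at (216,166), (315,122) and (416,177). The candidates that could be confused are the green look-alike at top (453,292), which is not meant, and the white/black logger at top (299,202). The jars are at top (254,105), (398,106), (263,240) and (401,240). Next I fit poses from the depth images.

```bash
python3 - <<'E'
from h import *
np.set_printoptions(precision=4,suppress=True)
C={}
vv,uu=np.mgrid[0:400,0:640]; uv=np.c_[uu.ravel(),vv.ravel()]
for n in("scene","top"):
    d=np.load(n+"0.npy").ravel(); P=atd(n,uv,d); C[n]=P[(d>0)]
def rect(n,c,r,z0,z1,t):
    P=C[n];m=(np.hypot(*(P[:,:2]-c).T)<r)&(P[:,2]>z0)&(P[:,2]<z1);q=P[m]
    if len(q)<5: print(t,n,"few",len(q));return
    (cx,cy),(w,h),a=cv2.minAreaRect(q[:,:2].astype(np.float32)*1000)
    if w<h: w,h,a=h,w,a+90
    print(t,n,len(q),"c",round(cx/1000,4),round(cy/1000,4),"size",round(w,1),round(h,1),"ang",round((a+90)%180-90,2),"z",np.median(q[:,2]))
for t,c in(("mid",(.65,.022)),("left",(.538,.28)),("right",(.497,-.222))):
    for n in("top","scene"):
        rect(n,c,.11,.064,.084,t+" lid"); rect(n,c,.11,.1,.125,t+" handle")
        P=C[n];m=(np.hypot(*(P[:,:2]-c).T)<.09)&(P[:,2]>.1)&(P[:,2]<.125);q=P[m]
        if len(q)>5: print("   handle mean",q.mean(0),q.max(0)[2])
for n in("top","scene"):
    rect(n,(.44,.08),.045,.058,.08,"logger")
I=cv2.imread("pics/top0.png")[80:220,180:470]
cv2.imwrite("pics/crop0.png",cv2.resize(I,None,fx=2.7,fy=2.7,interpolation=2))
for n in("top","scene"):
  for l in("lid_a_handle","case_a_socket","case_a"):
    print(n,l,[(np.round(r["box"]),round(r["score"],2)) for r in arm.search_frame(n,l)])
E
```

```text
mid lid top 2613 c 0.6488 0.0338 size 160.1 124.6 ang 13.64 z 0.07448935188833472
mid handle top 153 c 0.6026 0.0225 size 89.3 11.1 ang -76.78 z 0.1133663218180998
   handle mean [0.6023 0.0227 0.1134] 0.12133944649907114
mid lid scene 2871 c 0.6506 0.0336 size 159.3 124.4 ang 13.7 z 0.07420239155250064
mid handle scene 211 c 0.6071 0.0231 size 89.7 11.9 ang -75.82 z 0.11238394424918396
   handle mean [0.6082 0.0225 0.1115] 0.11641745607355969
left lid top 2646 c 0.5355 0.2909 size 158.7 124.0 ang 1.64 z 0.07448295228321544
left handle top 152 c 0.4887 0.2888 size 85.7 11.0 ang -89.0 z 0.11357350344941208
   handle mean [0.4883 0.2878 0.1136] 0.11951308707959085
left lid scene 2171 c 0.5376 0.2893 size 155.2 124.4 ang 1.9 z 0.07432880552258292
left handle scene 187 c 0.4929 0.2884 size 90.3 12.3 ang -87.29 z 0.11238915577330877
   handle mean [0.4931 0.2871 0.1114] 0.11699124305859832
right lid top 2654 c 0.4919 -0.2251 size 157.0 123.9 ang 4.96 z 0.07704381292711904
right handle top 153 c 0.4455 -0.2285 size 86.3 11.1 ang -84.97 z 0.11865617754760938
   handle mean [ 0.4453 -0.2283 
[... 399 characters left out ...]
76 z 0.0692410931518857
top lid_a_handle [(array([288.,  88., 345., 158.]), 0.69)]
top case_a_socket [(array([285.,  90., 361., 157.]), 0.95)]
top case_a [(array([390., 147., 462., 210.]), 0.82), (array([287.,  91., 364., 157.]), 0.78), (array([420., 261., 500., 328.]), 0.67), (array([189., 136., 265., 199.]), 0.63)]
scene lid_a_handle [(array([291., 222., 366., 287.]), 0.98), (array([381., 198., 468., 270.]), 0.27)]
scene case_a_socket [(array([268., 227., 363., 307.]), 0.57)]
scene case_a [(array([382., 199., 469., 267.]), 0.91), (array([272., 229., 363., 310.]), 0.85), (array([176., 188., 255., 255.]), 0.83), (array([196., 187., 256., 236.]), 0.71), (array([186., 142., 247., 191.]), 0.6)]
```

View pics/crop0.png

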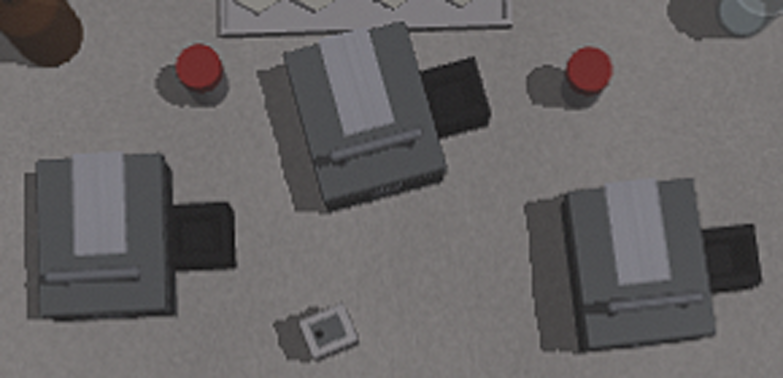

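The right case's handle reads 4–5 mm higher than the other two, so I will tug that one first. The crop confirms it is grey, with its dock on the right.

```bash
cat >> h.py <<'E'
from scipy.spatial.transform import Rotation as Ro
def go(p,yaw):
    "delta to world p with tool down, tool y at yaw deg; units"
    s=arm.read_state(); R=np.array(s["orientation"]); c,n=np.cos(np.radians(yaw)),np.sin(np.radians(yaw))
    T=np.array([[-n,c,0],[c,n,0],[0,0,-1]]).T
    T=np.column_stack([[-n,c,0],[c,n,0],[0,0,-1]])
    w=Ro.from_matrix(R.T@T).as_rotvec(degrees=True)
    print("t",s["time_s"],"tcp",np.round(s["tcp_pos"],4),"units now-axes",np.round(R.T@(np.array(p)-s["tcp_pos"])/.04,3),"target-axes",np.round(T.T@(np.array(p)-s["tcp_pos"])/.04,3),"ang",np.round(w/120,4),"F",np.round(s["wrist_force"],1),"w",round(s["gripper_width"],4),"grip",round(s["grip_force"],1))
E
python3 -m jog '[{"xyz":[0,0,0],"angular":[0,0,0.066],"claw":0.5},{"xyz":[0,0,0],"angular":[0,0,0.066],"claw":0.5},{"xyz":[0,0,0],"angular":[0,0,0.066],"claw":0.5},{"xyz":[0,0,0],"angular":[0,0,0.066],"claw":0.5},{"xyz":[0,0,0],"angular":[0,0,0.066],"claw":0.5},{"xyz":[0,0,0],"angular":[0,0,0.066],"claw":0.5},{"xyz":[0,0,0],"angular":[0,0,0.066],"claw":0.5},{"xyz":[0,0,0],"angular":[0,0,0.066],"claw":0.5}]'
python3 -m jog '[{"xyz":[-1,0.5,0],"angular":[0,0,0],"claw":0.5},{"xyz":[-1,0.5,0],"angular":[0,0,0],"claw":0.5},{"xyz":[-1,0.5,0],"angular":[0,0,0],"claw":0.5},{"xyz":[-1,0.5,0],"angular":[0,0,0],"claw":0.5},{"xyz":[-1,0.5,0],"angular":[0,0,0],"claw":0.5},{"xyz":[-1,0.5,0],"angular":[0,0,0],"claw":0.5},{"xyz":[-1,0.5,0],"angular":[0,0,0],"claw":0.5},{"xyz":[-1,0.5,0],"angular":[0,0,0],"claw":0.5}]'
python3 -m jog '[{"xyz":[-1,0,0],"angular":[0,0,0],"claw":0.5},{"xyz":[-1,0,0],"angular":[0,0,0],"claw":0.5},{"xyz":[-1,0,0],"angular":[0,0,0],"claw":0.5},{"xyz":[-1,0,0],"angular":[0,0,0],"claw":0.5},{"xyz":[-1,0,0],"angular":[0,0,0],"claw":0.5},{"xyz":[-1,0,0],"angular":[0,0,0],"claw":0.5},{"xyz":[-1,0,0],"angular":[0,0,0],"claw":0.5},{"xyz":[-1,0,0],"angular":[0,0,0],"claw":0.5}]'
python3 -c "
from h import *
go([.4475,-.2285,.155],5)"
```

```text
time_s: 1.7
tcp_pos: [0.2202, 0.5581, 0.2313]
orientation: [[-0.083, 0.997, 0.0], [0.997, 0.083, 0.0], [0.0, 0.0, -1.0]]
wrist_force: [-0.3, -0.0, -0.7]
gripper_width: 0.0427
grip_force: 0.0
time_s: 2.5
tcp_pos: [0.4087, 0.2521, 0.2316]
orientation: [[-0.089, 0.996, 0.001], [0.996, 0.089, 0.0], [0.0, 0.001, -1.0]]
wrist_force: [1.0, 0.0, 0.2]
gripper_width: 0.0431
grip_force: 0.0
time_s: 3.3
tcp_pos: [0.4365, -0.0667, 0.2316]
orientation: [[-0.089, 0.996, 0.001], [0.996, 0.089, -0.0], [-0.0, 0.001, -1.0]]
wrist_force: [0.4, 0.7, -0.1]
gripper_width: 0.0427
grip_force: 0.0
t 3.3 tcp [ 0.4365 -0.0667  0.2316] units now-axes [-4.052 -0.087  1.917] target-axes [-4.052 -0.078  1.916] ang [0.0004 0.0001 0.0009] F [ 0.4  0.7 -0.1] w 0.0427 grip 0.0
```

```bash

python3 -m jog '[{"xyz":[-1,0,0],"angular":[0,0,0],"claw":0.5},{"xyz":[-1,0,0],"angular":[0,0,0],"claw":0.5},{"xyz":[-1,0,0.2],"angular":[0,0,0],"claw":0.5},{"xyz":[-0.9,-0.08,0.5],"angular":[0,0,0],"claw":0.5},{"xyz":[0,0,0.6],"angular":[0,0,0],"claw":0.5},{"xyz":[0,0,0.6],"angular":[0,0,0],"claw":0.5},{"xyz":[0,0,0],"angular":[0,0,0],"claw":0.5}]'
python3 - <<'E'
from h import *
p,d=cap("scene")
cv2.imwrite("pics/s1.png",cv2.resize(p[130:270,160:340],None,fx=4,fy=4,interpolation=2))
go([.4475,-.2285,.098],5)
E
```

```text
time_s: 4.0
tcp_pos: [0.4449, -0.2198, 0.1516]
orientation: [[-0.088, 0.996, -0.006], [0.996, 0.088, 0.004], [0.004, -0.005, -1.0]]
wrist_force: [0.3, 1.1, -0.4]
gripper_width: 0.0429
grip_force: 0.0
t 4.05 tcp [ 0.446  -0.2201  0.1538] units now-axes [-0.216  0.024  1.395] target-axes [-0.212  0.02   1.395] ang [-0.0015 -0.0011  0.0008] F [ 1.   0.5 -0.6] w 0.0428 grip 0.0
```

View pics/s1.png

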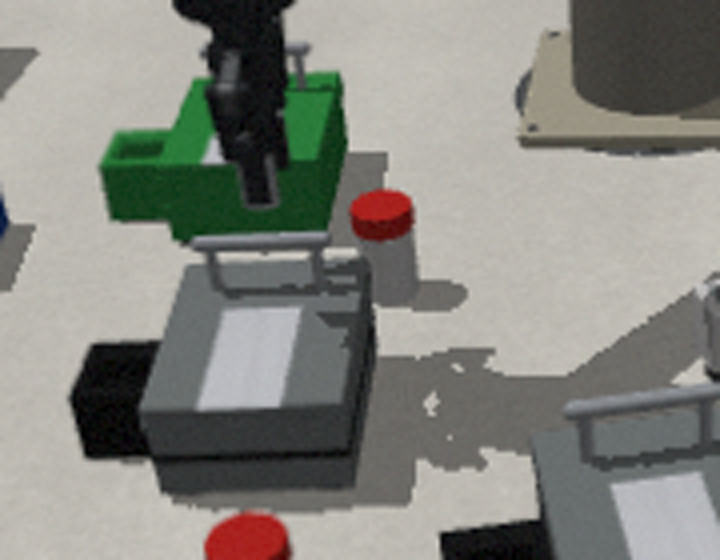

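The fingers (crop 260,190) stand over the middle of the right case's handle (265,243). I descend, pinch and tug.

```bash

python3 -m jog '[{"xyz":[-0.2,0.02,0.4],"angular":[0,0,0],"claw":0.5},{"xyz":[0,0,0.4],"angular":[0,0,0],"claw":0.5},{"xyz":[0,0,0.4],"angular":[0,0,0],"claw":0.5},{"xyz":[0,0,0.17],"angular":[0,0,0],"claw":0.5},{"xyz":[0,0,0],"angular":[0,0,0],"claw":0.1},{"xyz":[0,0,0],"angular":[0,0,0],"claw":0},{"xyz":[0,0,0],"angular":[0,0,0],"claw":0},{"xyz":[0,0,0],"angular":[0,0,0],"claw":0}]'
python3 -m jog '[{"xyz":[0,0,0],"angular":[0,0,0],"claw":0},{"xyz":[0,0,0],"angular":[0,0,0],"claw":0}]'
```

```text
time_s: 4.85
tcp_pos: [0.447, -0.2291, 0.1016]
orientation: [[-0.089, 0.996, -0.004], [0.996, 0.089, -0.001], [-0.0, -0.004, -1.0]]
wrist_force: [-14.0, 0.2, 7.7]
gripper_width: 0.0087
grip_force: 58.6
time_s: 5.05
tcp_pos: [0.447, -0.2291, 0.1016]
orientation: [[-0.089, 0.996, -0.004], [0.996, 0.089, -0.001], [-0.0, -0.004, -1.0]]
wrist_force: [-13.0, -0.3, 7.7]
gripper_width: 0.0084
grip_force: 58.6
```

```bash

python3 -m jog '[{"xyz":[0,0,-0.1],"angular":[0,0,0],"claw":0},{"xyz":[0,0.02,-0.1],"angular":[0,0,0],"claw":0},{"xyz":[0,0,0],"angular":[0,0,0],"claw":0}]'
```

```text
time_s: 5.35
tcp_pos: [0.4506, -0.2288, 0.1097]
orientation: [[-0.089, 0.996, 0.002], [0.996, 0.089, -0.001], [-0.001, 0.002, -1.0]]
wrist_force: [2.7, -0.2, -5.1]
gripper_width: 0.0086
grip_force: 58.7
```

It lifted 8 mm with 5 N, so this is the unlatched lid. I continue past 15 mm.

```bash

python3 -m jog '[{"xyz":[0,0.05,-0.12],"angular":[0,0,0],"claw":0},{"xyz":[0,0.05,-0.12],"angular":[0,0,0],"claw":0},{"xyz":[0,0.05,-0.12],"angular":[0,0,0],"claw":0},{"xyz":[0,0.05,-0.12],"angular":[0,0,0],"claw":0},{"xyz":[0,0,0],"angular":[0,0,0],"claw":0},{"xyz":[0,0,0],"angular":[0,0,0],"claw":0}]'
python3 - <<'E'
from h import *
go([.45,-.229,.1],5)
p,d=cap("scene")
cv2.imwrite("pics/s2.png",cv2.resize(p[130:270,160:340],None,fx=4,fy=4,interpolation=2))
E
```

```text
time_s: 5.95
tcp_pos: [0.4608, -0.2278, 0.1275]
orientation: [[-0.09, 0.996, 0.007], [0.996, 0.09, -0.001], [-0.002, 0.007, -1.0]]
wrist_force: [22.9, -4.1, -20.4]
gripper_width: 0.0089
grip_force: 58.3
t 5.95 tcp [ 0.4608 -0.2278  0.1275] units now-axes [-0.005 -0.277  0.686] target-axes [-0.006 -0.273  0.688] ang [0.0032 0.0007 0.0012] F [ 22.9  -4.1 -20.4] w 0.0089 grip 58.3
```

View pics/s2.png

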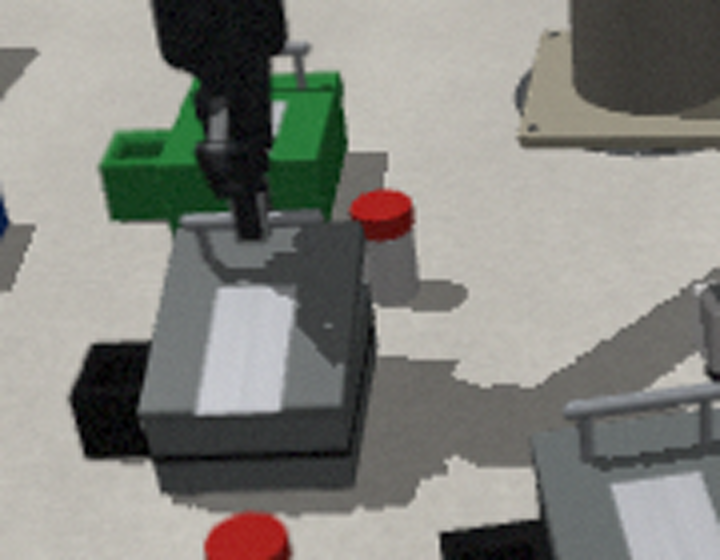

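The lid is clearly open, with its handle up about 26 mm at crop (250,218). Now I bring it back along the arc and press.

```bash

python3 -m jog '[{"xyz":[0,0,0.14],"angular":[0,0,0],"claw":0},{"xyz":[0,-0.05,0.14],"angular":[0,0,0],"claw":0},{"xyz":[0,-0.06,0.14],"angular":[0,0,0],"claw":0},{"xyz":[0,-0.06,0.14],"angular":[0,0,0],"claw":0},{"xyz":[0,-0.04,0.12],"angular":[0,0,0],"claw":0},{"xyz":[0,0,0],"angular":[0,0,0],"claw":0},{"xyz":[0,0,0],"angular":[0,0,0],"claw":0}]'
python3 -m jog '[{"xyz":[0,-0.02,0.05],"angular":[0,0,0],"claw":0},{"xyz":[0,0,0],"angular":[0,0,0],"claw":0}]'
```

```text
time_s: 6.7
tcp_pos: [0.4466, -0.2291, 0.1006]
orientation: [[-0.089, 0.996, -0.005], [0.996, 0.089, -0.0], [0.0, -0.005, -1.0]]
wrist_force: [-13.7, -2.5, 6.1]
gripper_width: 0.0088
grip_force: 62.4
time_s: 6.9
tcp_pos: [0.4461, -0.2292, 0.0993]
orientation: [[-0.089, 0.996, -0.005], [0.996, 0.089, -0.0], [0.0, -0.005, -1.0]]
wrist_force: [-15.7, -0.5, 11.4]
gripper_width: 0.0086
grip_force: 63.1
```

```bash

python3 -m jog '[{"xyz":[0,-0.05,0.06],"angular":[0,0,0],"claw":0},{"xyz":[0,0,0],"angular":[0,0,0],"claw":0}]'
python3 -m jog '[{"xyz":[0,-0.05,0.06],"angular":[0,0,0],"claw":0},{"xyz":[0,0,0],"angular":[0,0,0],"claw":0}]'
python3 -m jog '[{"xyz":[0,-0.02,0.06],"angular":[0,0,0],"claw":0},{"xyz":[0,0,0],"angular":[0,0,0],"claw":0}]'
```

```text
time_s: 7.1
tcp_pos: [0.4452, -0.2293, 0.0971]
orientation: [[-0.089, 0.996, -0.002], [0.996, 0.089, -0.001], [-0.0, -0.002, -1.0]]
wrist_force: [-11.0, -0.1, 8.2]
gripper_width: 0.0084
grip_force: 62.8
time_s: 7.3
tcp_pos: [0.4452, -0.2295, 0.0969]
orientation: [[-0.089, 0.996, 0.002], [0.996, 0.089, -0.001], [-0.001, 0.002, -1.0]]
wrist_force: [-10.5, 5.4, 21.4]
gripper_width: 0.0082
grip_force: 64.1
time_s: 7.5
tcp_pos: [0.4453, -0.2296, 0.0968]
orientation: [[-0.089, 0.996, 0.003], [0.996, 0.089, -0.001], [-0.002, 0.003, -1.0]]
wrist_force: [-14.5, 11.6, 37.6]
gripper_width: 0.0087
grip_force: 65.8
```

The lid bottomed out at z 0.0968 (about 4.8 mm lower) while the force climbed to 38 N. I verify with a light tug, then open.

```bash

python3 -m jog '[{"xyz":[0,0,-0.1],"angular":[0,0,0],"claw":0},{"xyz":[0,0,-0.1],"angular":[0,0,0],"claw":0},{"xyz":[0,0,0],"angular":[0,0,0],"claw":0}]'
python3 -m jog '[{"xyz":[0,0,-0.05],"angular":[0,0,0],"claw":0},{"xyz":[0,0,0],"angular":[0,0,0],"claw":0}]'
```

```text
time_s: 7.8
tcp_pos: [0.4454, -0.2292, 0.0988]
orientation: [[-0.089, 0.996, 0.004], [0.996, 0.089, -0.001], [-0.001, 0.004, -1.0]]
wrist_force: [15.3, -3.5, -17.9]
gripper_width: 0.0082
grip_force: 60.3
time_s: 8.0
tcp_pos: [0.4455, -0.2291, 0.0991]
orientation: [[-0.089, 0.996, 0.004], [0.996, 0.089, -0.0], [-0.001, 0.004, -1.0]]
wrist_force: [22.9, -7.2, -32.3]
gripper_width: 0.0082
grip_force: 58.9
```

```bash

python3 -m jog '[{"xyz":[0,0,0.1],"angular":[0,0,0],"claw":0},{"xyz":[0,0,0.1],"angular":[0,0,0],"claw":0},{"xyz":[0,0,0.02],"angular":[0,0,0],"claw":0},{"xyz":[0,0,0],"angular":[0,0,0],"claw":0}]'
python3 - <<'E'
from h import *
np.set_printoptions(precision=4,suppress=True)
vv,uu=np.mgrid[0:400,0:640]; uv=np.c_[uu.ravel(),vv.ravel()]
a=np.radians(4.9);R=np.array([[np.cos(a),np.sin(a)],[-np.sin(a),np.cos(a)]])
for n in("top","scene"):
    d=np.load(n+"0.npy").ravel(); P=atd(n,uv,d); P=P[d>0]
    q=(P[:,:2]-[.497,-.2255])@R.T   # rough case frame
    L=(abs(q[:,0])<.1)&(abs(q[:,1])<.075)&(P[:,2]>.066)&(P[:,2]<.088)
    print(n,"lid case-frame pct x",np.percentile(q[L,0],[1,50,99]),"y",np.percentile(q[L,1],[1,50,99]))
    m=(abs(q[:,0])<.1)&(q[:,1]<-.064)&(q[:,1]>-.14)&(P[:,2]>.044)&(P[:,2]<.056)
    x=q[m]; c,s,ang=cv2.minAreaRect((P[m,:2]*1000).astype(np.float32)); print("dock",m.sum(),c,s,ang,"x",np.percentile(x[:,0],[1,99]),"y",np.percentile(x[:,1],[1,99]))
    h=(abs(q[:,0])<.1)&(q[:,1]<-.064)&(q[:,1]>-.14)&(P[:,2]>.015)&(P[:,2]<.04)
    if h.sum()>10: print("hole",h.sum(),"x",np.percentile(q[h,0],[1,50,99]),"y",np.percentile(q[h,1],[1,50,99]))
    X=P[m,:2].mean(0);print("mean",X)
go([.437,.074,.031],20.4)
E
```

```text
time_s: 8.4
tcp_pos: [0.4452, -0.2295, 0.0968]
orientation: [[-0.089, 0.996, 0.003], [0.996, 0.089, -0.001], [-0.001, 0.003, -1.0]]
wrist_force: [-10.2, 9.1, 30.7]
gripper_width: 0.0086
grip_force: 65.6
top lid case-frame pct x [-0.0822 -0.0038  0.069 ] y [-0.0586  0.0026  0.0618]
dock 270 (496.3304748535156, -319.6819763183594) (60.61150360107422, 53.65043258666992) 3.905341625213623 x [-0.0388  0.0212] y [-0.1198 -0.068 ]
hole 178 x [-0.0389 -0.0078  0.0078] y [-0.1132 -0.0941 -0.075 ]
mean [ 0.4974 -0.3228]
scene lid case-frame pct x [-0.0788  0.0089  0.0736] y [-0.0596  0.0016  0.0612]
dock 188 (500.5912170410156, -323.1297607421875) (63.35418701171875, 47.8528938293457) 6.337310791015625 x [-0.0364  0.0264] y [-0.1218 -0.0751]
hole 195 x [-0.025   0.0221  0.0263] y [-0.1194 -0.0988 -0.0794]
mean [ 0.5006 -0.326 ]
t 8.4 tcp [ 0.4452 -0.2295  0.0968] units now-axes [7.579 0.469 1.636] target-axes [7.184 2.453 1.646] ang [ 0.0013  0.0009 -0.1273] F [-10.2   9.1  30.7] w 0.0086 grip 65.6
```

```bash

python3 -m jog '[{"xyz":[0,0,-0.08],"angular":[0,0,0],"claw":0},{"xyz":[0,0,0],"angular":[0,0,0],"claw":0.6},{"xyz":[0,0,0],"angular":[0,0,0],"claw":0.7},{"xyz":[0,0,0],"angular":[0,0,0],"claw":0.7},{"xyz":[0,0,-0.5],"angular":[0,0,0],"claw":0.7},{"xyz":[0,0,-1],"angular":[0,0,0],"claw":0.7},{"xyz":[0,0,-1],"angular":[0,0,-0.064],"claw":0.7},{"xyz":[0,0,0],"angular":[0,0,-0.063],"claw":0.7}]'
python3 -m jog '[{"xyz":[1,0.35,0],"angular":[0,0,0],"claw":0.7},{"xyz":[1,0.35,0],"angular":[0,0,0],"claw":0.7},{"xyz":[1,0.35,0],"angular":[0,0,0],"claw":0.7},{"xyz":[1,0.35,0],"angular":[0,0,0],"claw":0.7},{"xyz":[1,0.35,0],"angular":[0,0,0],"claw":0.7},{"xyz":[1,0.35,0],"angular":[0,0,0],"claw":0.7},{"xyz":[0.8,0.35,0],"angular":[0,0,0],"claw":0.7},{"xyz":[0,0,0],"angular":[0,0,0],"claw":0.7}]'
python3 - <<'E'
from h import *
np.set_printoptions(precision=4,suppress=True)
go([.437,.074,.031],20.4)
for n in("top","scene"):
    p,d=cap(n); np.save(n+"1.npy",d); cv2.imwrite(f"pics/{n}1.png",p)
    for r in arm.landmark_of(n,"case_b_socket"):print(n,round(r["score"],2),np.round(r["centre"][::-1],1),atz(n,[r["centre"][::-1]],.05)[0])
    for r in arm.landmark_of(n,"lid_b_handle"):print(n,"handle",round(r["score"],2),atz(n,[r["centre"][::-1]],.11)[0])
a=cv2.resize(cv2.imread("pics/top1.png")[145:215,380:470],(540,420),interpolation=2)
cv2.imwrite("pics/dock1.png",cv2.convertScaleAbs(a,alpha=2.2,beta=10))
E
```

```text
time_s: 9.2
tcp_pos: [0.4462, -0.231, 0.202]
orientation: [[-0.352, 0.936, 0.008], [0.936, 0.353, -0.005], [-0.008, 0.005, -1.0]]
wrist_force: [-0.4, -0.4, 0.1]
gripper_width: 0.0599
grip_force: 0.0
time_s: 10.0
tcp_pos: [0.4403, 0.0634, 0.1953]
orientation: [[-0.352, 0.936, -0.001], [0.936, 0.352, 0.001], [0.001, -0.0, -1.0]]
wrist_force: [-0.3, 0.3, -1.4]
gripper_width: 0.0598
grip_force: 0.0
t 10.0 tcp [0.4403 0.0634 0.1953] units now-axes [0.271 0.017 4.107] target-axes [0.276 0.014 4.107] ang [-0.0002 -0.0007  0.0016] F [-0.3  0.3 -1.4] w 0.0598 grip 0.0
top 0.77 [447.8 175.5] [ 0.4945 -0.3121  0.05  ]
top 0.74 [302.6 202.1] [0.4365 0.0713 0.05  ]
top 0.67 [486.  284.9] [ 0.207  -0.3952  0.05  ]
top handle 0.95 [ 0.1385 -0.3125  0.11  ]
top handle 0.6 [ 0.4473 -0.2362  0.11  ]
scene 0.93 [199.2 166.6] [ 0.2018 -0.3846  0.05  ]
scene 0.7 [190.7 221.6] [ 0.4989 -0.3173  0.05  ]
scene handle 0.94 [ 0.1463 -0.299   0.11  ]
scene handle 0.9 [ 0.4419 -0.2278  0.11  ]
scene handle 0.28 [0.4935 0.2886 0.11  ]
```

View pics/dock1.png

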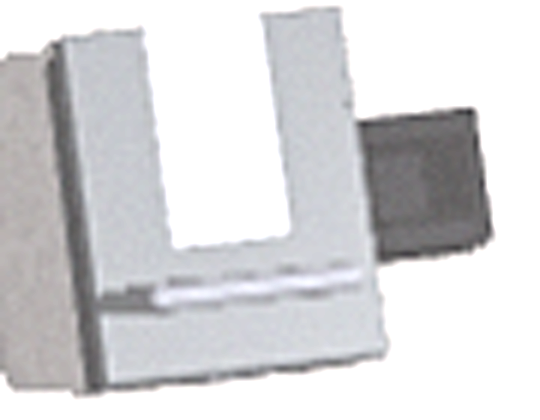

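The dock (crop 425,185) shows clear of the lid on the right. The socket is at about (0.497, -0.316), and the fit and both landmarks agree to about 4 mm. Next I grasp the logger.

```bash

python3 -m jog '[{"xyz":[0.27,0.015,0.7],"angular":[0,0,0],"claw":0.7},{"xyz":[0,0,0.9],"angular":[0,0,0],"claw":0.7},{"xyz":[0,0,0.9],"angular":[0,0,0],"claw":0.7},{"xyz":[0,0,0.8],"angular":[0,0,0],"claw":0.7},{"xyz":[0,0,0.6],"angular":[0,0,0],"claw":0.7},{"xyz":[0,0,0.18],"angular":[0,0,0],"claw":0.7},{"xyz":[0,0,0],"angular":[0,0,0],"claw":0.7}]'
python3 -m jog '[{"xyz":[0,0,0],"angular":[0,0,0],"claw":0.3},{"xyz":[0,0,0],"angular":[0,0,0],"claw":0.2},{"xyz":[0,0,0],"angular":[0,0,0],"claw":0.2},{"xyz":[0,0,0],"angular":[0,0,0],"claw":0.2},{"xyz":[0,0,0],"angular":[0,0,0],"claw":0.2}]'
python3 -c "
from h import *
go([.437,.074,.2],20.4)"
```

```text
time_s: 11.0
tcp_pos: [0.4368, 0.0696, 0.0316]
orientation: [[-0.346, 0.938, -0.003], [0.938, 0.346, -0.0], [0.001, -0.002, -1.0]]
wrist_force: [0.8, 0.1, 0.6]
gripper_width: 0.0598
grip_force: 0.0
time_s: 11.5
tcp_pos: [0.4391, 0.0701, 0.0342]
orientation: [[-0.348, 0.938, 0.003], [0.938, 0.348, -0.001], [-0.001, 0.002, -1.0]]
wrist_force: [-1.0, -1.5, 7.0]
gripper_width: 0.0398
grip_force: 60.2
t 11.5 tcp [0.4391 0.0701 0.0342] units now-axes [ 0.103 -0.005 -4.144] target-axes [ 0.109 -0.015 -4.144] ang [ 0.0012  0.0007 -0.0003] F [-1.  -1.5  7. ] w 0.0398 grip 60.2
```

```bash

python3 -m jog '[{"xyz":[0,0,-0.5],"angular":[0,0,0],"claw":0.2},{"xyz":[0,0,-0.9],"angular":[0,0,0],"claw":0.2},{"xyz":[0,0,-0.9],"angular":[0,0,0],"claw":0.2},{"xyz":[0,0,-0.9],"angular":[0,0,0],"claw":0.2},{"xyz":[0,0,-0.8],"angular":[0,0,0.064],"claw":0.2},{"xyz":[0,0,0],"angular":[0,0,0.064],"claw":0.2},{"xyz":[0,0,0],"angular":[0,0,0],"claw":0.2}]'
python3 -c "
from h import *
go([.497,-.3195,.15],5)"
```

```text
time_s: 12.2
tcp_pos: [0.4387, 0.0705, 0.1944]
orientation: [[-0.085, 0.996, 0.004], [0.996, 0.085, 0.0], [-0.0, 0.004, -1.0]]
wrist_force: [-0.2, -0.3, -1.7]
gripper_width: 0.0398
grip_force: 60.2
t 12.2 tcp [0.4387 0.0705 0.1944] units now-axes [-9.839  0.619  1.113] target-axes [-9.84   0.601  1.11 ] ang [ 0.0018  0.     -0.0011] F [-0.2 -0.3 -1.7] w 0.0398 grip 60.2
```

```bash

python3 -m jog '[{"xyz":[-1,0.1,0],"angular":[0,0,0],"claw":0.2},{"xyz":[-1,0.1,0],"angular":[0,0,0],"claw":0.2},{"xyz":[-1,0.1,0],"angular":[0,0,0],"claw":0.2},{"xyz":[-1,0.1,0],"angular":[0,0,0],"claw":0.2},{"xyz":[-1,0.1,0],"angular":[0,0,0],"claw":0.2},{"xyz":[-1,0.1,0],"angular":[0,0,0],"claw":0.2},{"xyz":[-1,0,0],"angular":[0,0,0],"claw":0.2},{"xyz":[-1,0,0],"angular":[0,0,0],"claw":0.2}]'
python3 -m jog '[{"xyz":[-1,0,0],"angular":[0,0,0],"claw":0.2},{"xyz":[-0.8,0,0],"angular":[0,0,0],"claw":0.2},{"xyz":[0,0,0.5],"angular":[0,0,0],"claw":0.2},{"xyz":[0,0,0.5],"angular":[0,0,0],"claw":0.2},{"xyz":[0,0,0],"angular":[0,0,0],"claw":0.2},{"xyz":[0,0,0],"angular":[0,0,0],"claw":0.2}]'
python3 - <<'E'
from h import *
np.set_printoptions(precision=4,suppress=True)
go([.497,-.3195,.15],5)
p,d=cap("scene"); q=p[130:260,150:290]
vv,uu=np.mgrid[0:400,0:640]; uv=np.c_[uu.ravel(),vv.ravel()]
P=atd("scene",uv,d.ravel()); hsv=p.reshape(-1,3)
m=(P[:,2]>.13)&(P[:,2]<.19)&(abs(P[:,0]-.5)<.08)&(abs(P[:,1]+.316)<.06)&(hsv.min(1)>120)
print("white",m.sum(),"x",np.percentile(P[m,0],[2,50,98]),"y",np.percentile(P[m,1],[2,98]),"z",np.percentile(P[m,2],[2,98]))
m=(P[:,2]>.09)&(P[:,2]<.185)&(abs(P[:,0]-.5)<.06)&(abs(P[:,1]+.316)<.05)&(hsv.max(1)<70)
for z in(.1,.11,.12,.13):
    k=m&(abs(P[:,2]-z)<.006); print(z,k.sum(),np.percentile(P[k,0],[2,50,98]) if k.sum()>3 else "",np.percentile(P[k,1],[2,98]) if k.sum()>3 else "")
k=(P[:,2]>.046)&(P[:,2]<.054)&(abs(P[:,0]-.5)<.05)&(P[:,1]<-.29)&(P[:,1]>-.36); print("dock",k.sum(),np.percentile(P[k,:2],[2,98],axis=0))
cv2.imwrite("pics/s3.png",cv2.convertScaleAbs(cv2.resize(q,None,fx=4.3,fy=4.3,interpolation=2),alpha=1.6,beta=10))
E
```

```text
time_s: 13.0
tcp_pos: [0.4889, -0.2476, 0.1913]
orientation: [[-0.092, 0.996, -0.001], [0.996, 0.092, 0.001], [0.001, -0.001, -1.0]]
wrist_force: [1.2, -0.8, -1.1]
gripper_width: 0.0396
grip_force: 60.1
time_s: 13.6
tcp_pos: [0.495, -0.3174, 0.1516]
orientation: [[-0.089, 0.996, -0.002], [0.996, 0.089, 0.002], [0.002, -0.002, -1.0]]
wrist_force: [-1.0, -0.2, -0.4]
gripper_width: 0.0396
grip_force: 60.1
t 13.6 tcp [ 0.495  -0.3174  0.1516] units now-axes [-0.056  0.045  0.039] target-axes [-0.056  0.045  0.04 ] ang [-0.0008 -0.0008  0.0011] F [-1.  -0.2 -0.4] w 0.0396 grip 60.1
white 3 x [0.4998 0.5162 0.5166] y [-0.333  -0.2898] z [0.1426 0.1633]
0.1 0  
0.11 0  
0.12 32 [0.4895 0.5052 0.5098] [-0.3247 -0.2952]
0.13 58 [0.4921 0.506  0.5095] [-0.3248 -0.2954]
dock 162 [[ 0.4681 -0.3486]
 [ 0.5311 -0.3001]]
```

View pics/s3.png

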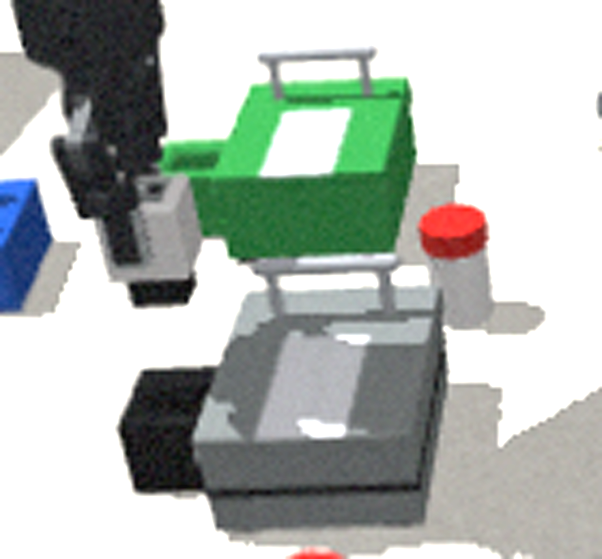

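The logger hangs upright with its plug at crop (160,288), over the dock (165,430). From the same camera, the plug is at about (0.495, -0.310) and the socket at about (0.498, -0.3165). I correct for that and descend.

```bash

python3 -m jog '[{"xyz":[-0.15,0.07,0],"angular":[0,0,0],"claw":0.2},{"xyz":[0,0,0.5],"angular":[0,0,0],"claw":0.2},{"xyz":[0,0,0.5],"angular":[0,0,0],"claw":0.2},{"xyz":[0,0,0.4],"angular":[0,0,0],"claw":0.2},{"xyz":[0,0,0.2],"angular":[0,0,0],"claw":0.2},{"xyz":[0,0,0],"angular":[0,0,0],"claw":0.2},{"xyz":[0,0,0],"angular":[0,0,0],"claw":0.2}]'
python3 -m jog '[{"xyz":[0,0,0.1],"angular":[0,0,0],"claw":0.2},{"xyz":[0,0,0.05],"angular":[0,0,0],"claw":0.2},{"xyz":[0,0,0],"angular":[0,0,0],"claw":0.2}]'
```

```text
time_s: 14.35
tcp_pos: [0.4994, -0.3241, 0.0893]
orientation: [[-0.087, 0.996, 0.001], [0.996, 0.087, -0.001], [-0.001, 0.001, -1.0]]
wrist_force: [-0.1, -1.0, -0.6]
gripper_width: 0.0393
grip_force: 60.2
time_s: 14.65
tcp_pos: [0.4992, -0.3238, 0.0828]
orientation: [[-0.087, 0.996, 0.0], [0.996, 0.087, -0.0], [-0.0, 0.0, -1.0]]
wrist_force: [-0.4, 0.8, -1.6]
gripper_width: 0.0396
grip_force: 60.4
```

```bash

python3 -m jog '[{"xyz":[0,0,0.1],"angular":[0,0,0],"claw":0.2},{"xyz":[0,0,0],"angular":[0,0,0],"claw":0.2}]'
python3 -m jog '[{"xyz":[0,0,0.1],"angular":[0,0,0],"claw":0.2},{"xyz":[0,0,0],"angular":[0,0,0],"claw":0.2}]'
```

```text
time_s: 14.85
tcp_pos: [0.4986, -0.3235, 0.0777]
orientation: [[-0.087, 0.996, -0.001], [0.996, 0.087, 0.001], [0.001, -0.001, -1.0]]
wrist_force: [-0.0, -0.2, -1.8]
gripper_width: 0.0395
grip_force: 60.4
time_s: 15.05
tcp_pos: [0.4986, -0.3236, 0.0737]
orientation: [[-0.087, 0.996, -0.001], [0.996, 0.087, 0.001], [0.001, -0.001, -1.0]]
wrist_force: [-0.2, 0.2, -0.8]
gripper_width: 0.0394
grip_force: 60.4
```

It is entering freely: the foot is about 10 mm in with no force.

```bash

python3 -m jog '[{"xyz":[0,0,0.1],"angular":[0,0,0],"claw":0.2},{"xyz":[0,0,0.1],"angular":[0,0,0],"claw":0.2},{"xyz":[0,0,0],"angular":[0,0,0],"claw":0.2}]'
python3 -m jog '[{"xyz":[0,0,0.08],"angular":[0,0,0],"claw":0.2},{"xyz":[0,0,0.05],"angular":[0,0,0],"claw":0.2},{"xyz":[0,0,0],"angular":[0,0,0],"claw":0.2}]'
```

```text
time_s: 15.35
tcp_pos: [0.4985, -0.3236, 0.0655]
orientation: [[-0.087, 0.996, -0.001], [0.996, 0.087, 0.0], [0.001, -0.001, -1.0]]
wrist_force: [0.1, 0.8, -0.9]
gripper_width: 0.0398
grip_force: 60.5
time_s: 15.65
tcp_pos: [0.4991, -0.3239, 0.0622]
orientation: [[-0.087, 0.996, 0.0], [0.996, 0.087, -0.0], [-0.0, 0.0, -1.0]]
wrist_force: [-3.9, 4.3, 7.2]
gripper_width: 0.0396
grip_force: 59.2
```

```bash

python3 -m jog '[{"xyz":[0,0,0.05],"angular":[0,0,0],"claw":0.2},{"xyz":[0,0,0],"angular":[0,0,0],"claw":0.2}]'
python3 -m jog '[{"xyz":[0,0,-0.07],"angular":[0,0,0],"claw":0.6},{"xyz":[0,0,0],"angular":[0,0,0],"claw":0.7},{"xyz":[0,0,0],"angular":[0,0,0],"claw":0.7},{"xyz":[0,0,-0.3],"angular":[0,0,0],"claw":0.7},{"xyz":[0,0,-0.8],"angular":[0,0,0],"claw":0.7},{"xyz":[0,0,-1],"angular":[0,0,0],"claw":0.7},{"xyz":[0,0,-1],"angular":[0,0,0],"claw":0.7},{"xyz":[0,-1,-0.5],"angular":[0,0,0],"claw":0.7}]'
python3 -m jog '[{"xyz":[0.5,-1,0],"angular":[0,0,0],"claw":0.7},{"xyz":[0.5,-0.5,0],"angular":[0,0,0],"claw":0.7},{"xyz":[0,0,0],"angular":[0,0,0],"claw":0.7},{"xyz":[0,0,0],"angular":[0,0,0],"claw":0.7}]'
python3 - <<'E'
from h import *
np.set_printoptions(precision=4,suppress=True)
vv,uu=np.mgrid[0:400,0:640]; uv=np.c_[uu.ravel(),vv.ravel()]
for n in("scene","top"):
    p,d=cap(n);P=atd(n,uv,d.ravel())
    m=(abs(P[:,0]-.498)<.035)&(abs(P[:,1]+.3165)<.022)&(P[:,2]>.085)&(P[:,2]<.11)
    print(n,"logger top",m.sum(),np.percentile(P[m,2],[10,50,90]) if m.sum() else "")
    h=(abs(P[:,0]-.447)<.02)&(abs(P[:,1]+.2285)<.04)&(P[:,2]>.1)&(P[:,2]<.13); print("handle z",np.median(P[h,2]) if h.sum() else "")
    if n=="scene": cv2.imwrite("pics/s4.png",cv2.resize(p[120:330,150:470],None,fx=2.4,fy=2.4,interpolation=2))
E
```

```text
time_s: 15.85
tcp_pos: [0.4993, -0.324, 0.0619]
orientation: [[-0.087, 0.996, 0.0], [0.996, 0.087, -0.0], [-0.0, 0.0, -1.0]]
wrist_force: [-10.1, 8.2, 20.1]
gripper_width: 0.0393
grip_force: 59.9
time_s: 16.65
tcp_pos: [0.4627, -0.328, 0.2114]
orientation: [[-0.09, 0.996, 0.006], [0.996, 0.09, -0.004], [-0.005, 0.006, -1.0]]
wrist_force: [-1.0, -1.3, 1.1]
gripper_width: 0.0598
grip_force: 0.0
time_s: 17.05
tcp_pos: [0.396, -0.2928, 0.2071]
orientation: [[-0.087, 0.996, 0.001], [0.996, 0.087, -0.001], [-0.001, 0.001, -1.0]]
wrist_force: [-0.1, 0.2, 0.3]
gripper_width: 0.0599
grip_force: 0.0
scene logger top 229 [0.088  0.0969 0.0992]
handle z 0.111966684185006
top logger top 246 [0.0943 0.0975 0.1007]
handle z 0.11366424894144989
```

View pics/s4.png

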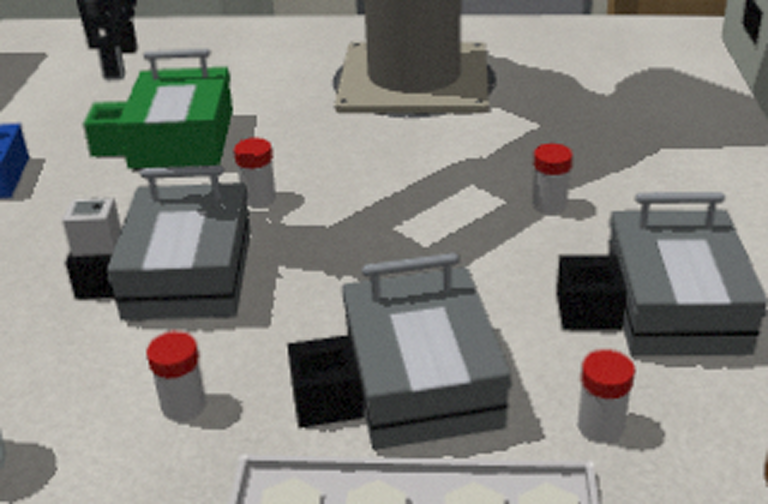

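The logger is seated in the right case's dock (crop 92,225). Its top is at about 0.0975 m against 0.098 m expected. That case's handle is now at 0.1137 m, the same as the latched lids, and all four jars are standing. I hand in.

```bash
python3 -c "
from bench import arm
print(arm.close_job())"
```

```text
the job is handed in; nothing more can be done
None
```

I handed the job in at about 17 s on the robot clock: the unlatched lid was on the right-hand case, raised about 26 mm and pressed until it latched; the logger is fully in that case's socket, all four jars are still standing, and one check tug on the latched lid reached 32 N (25 N is the stated safe figure), but the lid held.

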